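# Open up the condiment rail for refilling

### The arm

A 6-joint arm with a two-finger parallel gripper is mounted at the origin on the work surface. World frame = base frame: x ahead of the robot, y to its left, z up, the work surface at z = 0. Lengths are in mm, angles in rad, forces in N, time in s.
With the tool pointing down it reaches from about 300 to 775 mm from the base axis. Payload 14.6 kg.
Tool frame: the origin (TCP) lies on the centre line of the jaws, within the pads' length; the fingertips stand tip_reach ahead of it and the grasp point (between the pads) lies 6 mm ahead of it (tip_reach is the distance from the TCP to the fingertips, in mm); z points along the fingers, y is the direction in which the jaws open and shut (so a half turn about z gives the same grasp; the last joint's range is limited). The gripper opens to 94 mm and grips with 3 to 60 N. Pads are 16 mm wide; open, the fingers measure 119 mm over their backs; the gripper's body (75 mm by 177 mm) begins 78 mm behind the grasp point.
Start: joints at [1.047, 0.3, 1.521, -0, 1.321, -0.067], TCP at [242.589, 493.599, 230.446] pointing down, gripper open.
Joint ranges: [-3.03, 3.03], [-0.79, 2.21], [0.23, 2.52], [-1.04, 4.18], [0, 3.07], [-2.55, 2.55]. Speed limits (rad/s): [2.22, 2.22, 2.57, 3.14, 3.14, 3.14].

### API

Orientations are given as a unit quaternion [x, y, z, w].
In Python, from workcell import * gives the robot as it stands. Calls block until the motion is done:
- movep(position, orientation): joint-space move of the TCP to a pose.
- move_l(position, attitude=None, max_speed=150): straight line of the TCP; attitude=None keeps the orientation; max_speed is the mean speed in mm/s.
- movej(angles): joint-space move.
- gripper_to(opening): opening from 0.0 (shut) to 1.0 (fully open); the grip force is fixed at half the most; returns when the fingers have stopped.
- wait(seconds).
- inverse_kinematics(position, orientation): joint angles nearest the present ones, or None.
- get_state(): the state.
- capture(name): name is "side" or "top" or "wrist"; returns the picture (400x640x3 uint8, red, green, blue); there is no depth.
- camera_model(name): a dict with "fovy" (degrees; the focal length in pixels is half the picture's height over the tangent of half this angle, whatever the lens; pixels are square), "cx", "cy" (the principal point, pixels), "rvec" (rotation vector, rad) and "tvec" (3), from world to camera coordinates, as OpenCV has them. Camera axes: x right, y down, z forward; pixel columns grow to the right and rows downward; lengths in mm; the calibration is good to about 2 mm. A picture is of the moment at which its call begins: read the wrist's pose just before it. camera_model takes no time and is no camera call; for the wrist camera it gives the pose at the moment of the call.
A pose or a line that the arm cannot do raises Unreachable and nothing moves.
- close_job(): hands the job in, once; it reports no verdict.
Trained networks look in the newest picture that a camera, given by its name, has taken for a name from the list of things; names that differ only in an ending like _2 or _b are one class to them, and where a whole thing is asked for, a point or a joint stands for the part that bears it (a point fixed in the world has none). Each returns a list of dicts, best first, with "confidence" (0 to 1); they miss things now and then, are a little off and sometimes report something else, mostly with a low value. They report only what shows in the picture. A call takes as long as a camera call.
- recognise(camera, thing): "pixel" ([row, column] in pixels, amid what is visible of it).
- tip_of(camera, thing): "pixel" ([row, column] in pixels: a listed point, or the origin of a listed thing).
The state is a dict: "clock": time; "joint_positions": joint angles; "joint_vel": joint speeds; "tau": joint torques, N m; "position": TCP position; "ee_rot": TCP orientation; "force": force on the tool from outside, world axes, zero at the start; "torque": the same for the moment, N m; "grip_width": opening from 0.0 (shut) to 1.0 (fully open).
Only numpy, scipy, OpenCV 4.12 (cv2) and the standard library are available. Lean on these libraries where they do the work, as an engineer would, in place of code of your own. Each camera call takes 0.05 s, during which the arm holds its last target. There are 200 camera calls.

### The job

Make room for more jars on the condiment rail: press down the release tab on the sliding stop and, keeping it pressed, push the stop back along its bar, away from the jars, until it is fully home against the end block. Then let go so that the tab springs up again; the jars and everything else on the table stay standing where they are and nothing is picked up.

Things in the scene. Friction and masses are not known exactly. Their poses are not given: they have to be found in the camera images.
- rail: Condiment rail, fixed to the table: wooden base board 115 x 445 mm, 10 mm thick, with a steel bar 12 mm wide along it (bar top 46 mm above the table). Origin: on the table, below the bar, at mid-path of the release tab. Its y runs along the bar in the direction the stop is pushed back: jars and a wooden end plate 85 mm high at the -y end, end block at the +y end. z is up.
- stop (a joint): Position of the sliding stop on the bar, m: 0 nearest the jars, 0.165 when pushed back against the end block; starts at 0.006 to 0.055. Saw teeth (8 mm pitch) under the bar block pushing back, after at most 8 mm of play, unless the release tab is held down; then 2 to 5 N moves it and it stays where it is left.
- release (a joint): How far the release tab is pressed, m: 0 up, 0.010 fully down on its stop. It may stand up to 0.005 down at the start, its pawl riding on a tooth. A spring pushes it up (2.7 N at the top, 5.7 N fully down). Below 0.005 the ratchet blocks, from 0.006 it is free; it blocks again as soon as the tab comes up.
- tab_top (a point): Centre of the top of the release tab, a black flat plate 44 mm across the bar, 46 mm along it, 66 mm above the table when up, 56 mm fully down; moves with the stop. It sits in the stop between two bare steel uprights 85 mm high: the jaw plate (105 mm wide, towards the jars, its near face 42 mm from the tab's centre) and the push plate (32 mm). The gap is open above and across the bar.
- push_face (a point): On the stop's push plate (54 mm wide, 8 mm thick): the middle of the face that looks at the tab and the jars, 76 mm above the table, 9 mm below its top edge, 32 mm along the rail's y from the tab's centre. Pushing it along the rail's +y moves the stop back. Moves with the stop.
- end_face (a point): Centre line of the fixed wooden end block's face (block 50 mm wide, 22 mm thick, 65 mm high) against which the back of the push plate comes to rest; the point is 56 mm above the table.
- mill: Turned dark wood pepper mill, 52 mm wide, 112 mm tall, standing loose near the rail; origin at the centre of its foot. To be left alone.
- tumbler: Drinking glass, 66 mm wide, 85 mm tall, standing loose near the rail; origin at the centre of its foot. To be left alone.
- jug: White mug, 72 mm wide with a handle, 75 mm tall, standing loose near the rail; origin at the centre of its foot. To be left alone.
- dip_bowl: White bowl, 100 mm wide, 40 mm tall, beyond the jars; origin at the centre of its foot. To be left alone.
- spoon: Steel spoon, about 190 mm long, lying on the table on the robot's side of the rail; origin at its underside near the middle. To be left alone.
- sauce: Green glass sauce bottle, 48 mm wide, 115 mm tall, standing loose near the rail; origin at the centre of its foot. To be left alone.
- jar0_mid (a point): Centre, half-way up, of jar 0 of the row of three small amber glass jam jars (0 nearest the stop), 43 mm wide, 58 mm tall, standing loose on the base board (10 mm above the table). To be left alone.
- jar1_mid (a point): Centre, half-way up, of jar 1 of the row of three small amber glass jam jars (0 nearest the stop), 43 mm wide, 58 mm tall, standing loose on the base board (10 mm above the table). To be left alone.
- jar2_mid (a point): Centre, half-way up, of jar 2 of the row of three small amber glass jam jars (0 nearest the stop), 43 mm wide, 58 mm tall, standing loose on the base board (10 mm above the table). To be left alone.

How it is judged (in metres and radians):
On the way, in this order (a step that is already met when the one before it is completed fails the run):
1. the release tab is pressed down (over 6 mm) while the stop is still where it was (within 25 mm) (value of joint release above 0.006 m and distance of push_face from where it was at the start of the episode below 0.025 m), for 0.05 s.
2. the stop is pushed back past the middle of its travel with the tab held down (value of joint stop above 0.09 m and value of joint release above 0.0035 m), for 0.05 s.
At the end, for the whole second after the job is handed in: The stop is within 8 mm of the end of its travel and at rest, the release tab is up (within 3 mm), the jars are upright (within 0.2 rad) and within 20 mm, the other loose things within 30 mm of where they began (value of joint stop above 0.157 m and value of joint release below 0.003 m and not (velocity of joint stop above 0.01 m/s) and not (velocity of joint stop below -0.01 m/s) and distance of each of jar0_mid, jar1_mid, jar2_mid from where it was at the start of the episode below 0.02 m and angle between each of jar0_mid, jar1_mid, jar2_mid's own z axis and vertical below 0.2 rad and distance of each of mill, tumbler, jug, dip_bowl, spoon, sauce from where it was at the start of the episode below 0.03 m); the robot touches nothing.
It fails at once if a jar or another loose thing is shoved, carried or lifted more than 30 mm, or is knocked over (distance of any of jar0_mid, jar1_mid, jar2_mid, mill, tumbler, jug, dip_bowl, spoon, sauce from where it was at the start of the episode above 0.03 m or angle between any of jar0_mid, jar1_mid, jar2_mid, mill, tumbler, jug, dip_bowl, sauce's own z axis and vertical above 0.5 rad).
It also fails if it takes over 38 s, if anything falls off the work surface, if the arm or the gripper's body presses on something with over 40 N, if the wrist force passes 120 N, or if a joint passes its speed limit or range.

## Working session

There is one attempt and no reset: what is moved stays moved. The work goes in short steps, each a Python script; the robot and the scene stay as the last script left them, time stands still between calls to the robot, and variables do not carry over. Pictures are saved under pics/ and viewed, about 8 in all and at most 12, crops included, and the job is handed in when it is done.

```bash
mkdir -p pics
cat > h.py <<'E'
from workcell import *
import numpy as np, cv2
def snap(c,f):
    im=capture(c); cv2.imwrite('pics/'+f,im[:,:,::-1]); return im
def ray(c,px):
    m=camera_model(c); f=200/np.tan(np.radians(m['fovy'])/2)
    R,_=cv2.Rodrigues(np.array(m['rvec'],float)); t=np.array(m['tvec'],float).ravel()
    d=R.T@np.array([(px[1]-m['cx'])/f,(px[0]-m['cy'])/f,1]); return -R.T@t,d/np.linalg.norm(d)
def atz(c,px,z):
    o,d=ray(c,px); return o+d*(z-o[2])/d[2]
E
python3 - <<'E'
from h import *
np.set_printoptions(precision=1,suppress=True)
s=get_state();print(s['clock'],s['ee_rot'],s['position'],s['force'])
for c in('top','side','wrist'):
    snap(c,c+'1.png'); m=camera_model(c);print(c,m['fovy'],ray(c,[200,320]))
    for n,z in dict(tab_top=63,push_face=76,end_face=56,jar0_mid=39,jar1_mid=39,jar2_mid=39,rail=0,mill=0,tumbler=0,jug=0,sauce=0).items():
        if c=='wrist' and n not in('tab_top','push_face','end_face','rail'):continue
        r=tip_of(c,n)
        for q in r[:2]: print(n,q['confidence'],np.array(q['pixel']),atz(c,q['pixel'],z))
print(get_state()['clock'])
E
python3 -c "
import cv2,numpy as np
a=[cv2.imread('pics/%s1.png'%c) for c in('top','side')]
cv2.imwrite('pics/m.png',cv2.resize(np.vstack(a),None,fx=.75,fy=.75,interpolation=3))"
```

```text
0.0 [ 0.2  1.  -0.  -0. ] [242.5 493.4 229.9] [-0.1 -0.5  0.5]
top 42.038057722183225 (array([ 455. ,   38.7, 1420.4]), array([ 0.1, -0. , -1. ]))
tab_top 0.63 [181.1 354.3] [619.8 -56.6  63. ]
push_face 0.59 [186.2 345.6] [605.2 -32.8  76. ]
push_face 0.3 [192.7 341.8] [588.3 -22.6  76. ]
end_face 0.88 [214.6 302.4] [534.1  80.9  56. ]
jar0_mid 0.79 [169.3 399.1] [ 652.7 -179.    39. ]
jar1_mid 0.52 [164. 414.] [ 666.5 -219.4   39. ]
jar2_mid 0.74 [153.6 429.9] [ 694.1 -263.    39. ]
rail 0.8 [190.4 342.3] [602.2 -27.6   0. ]
mill 0.69 [151.7 328.1] [710.3   9.6   0. ]
tumbler 0.6 [177.5 281.5] [640.3 139.    0. ]
jug 0.68 [254.  295.7] [430.8 102.    0. ]
sauce 0.83 [228.3 266.3] [501.5 181.4   0. ]
side 57.91047784789125 (array([ 328.7, -635.1,  681.6]), array([ 0.3,  0.7, -0.6]))
tab_top 0.66 [232.6 353.5] [619.4 -64.2  63. ]
push_face 0.97 [222.2 341.8] [601.2 -32.5  76. ]
end_face 0.89 [205.2 299.3] [528.5  89.9  56. ]
end_face 0.49 [232.2 353.9] [624.2 -56.8  56. ]
jar0_mid 0.75 [271.6 385.9] [ 648.  -183.5   39. ]
jar1_mid 0.98 [284.6 404.3] [ 668.6 -229.9   39. ]
jar2_mid 0.79 [293.7 418.3] [ 684.5 -261.3   39. ]
rail 0.81 [240.2 339.7] [603.2 -19.7   0. ]
rail 0.3 [203.2 299.5] [549.8 163.4   0. ]
mill 0.73 [219.6 372.3] [719.7  23.5   0. ]
tumbler 0.58 [272.9 386.1] [ 666.  -159.8    0. ]
tumbler 0.29 [303.7 357.7] [ 565.8 -215.9    0. ]
jug 0.67 [223.5 265.2] [433.7 111.8   0. ]
sauce 0.61 [203.9 285.3] [509.4 174.9   0. ]
wrist 65.99398351843308 (array([170.6, 529.6, 384.4]), array([ 0.2, -0.1, -1. ]))
1.45
```

View pics/top1.png

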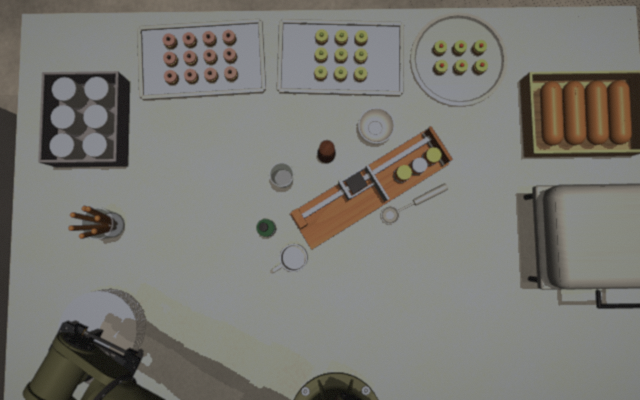

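View pics/side1.png

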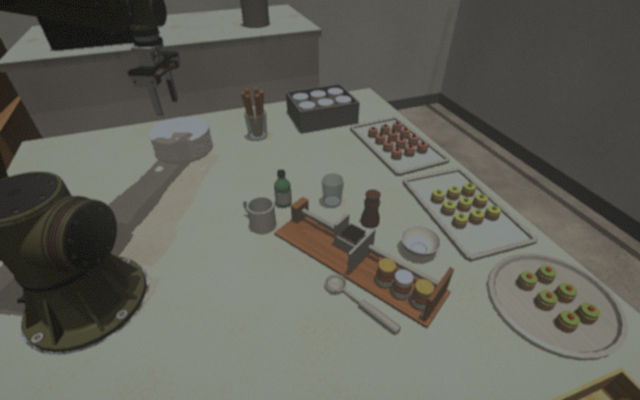

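```bash
cat >> h.py <<'E'
def quat(u):
    th=np.arctan2(u[1],u[0])/2; return [float(np.cos(th)),float(np.sin(th)),0.,0.]
E
python3 - <<'E'
from h import *
np.set_printoptions(precision=1,suppress=True)
u=np.array([-.52,.855]); tab=np.array([619.6,-60.])
p=tab-70*u
movep([float(p[0]),float(p[1]),230.],quat(u))
gripper_to(0.0)
s=get_state();print(s['clock'],s['position'],s['ee_rot'],s['force'],s['grip_width'],s['joint_positions'])
snap('wrist','w2.png');print(ray('wrist',[200,320]))
for n,z in dict(tab_top=63,push_face=76,end_face=56,jar0_mid=39,jar1_mid=39,jar2_mid=39,rail=0).items():
    for q in tip_of('wrist',n)[:2]: print(n,q['confidence'],np.array(q['pixel']),atz('wrist',q['pixel'],z))
print(get_state()['clock'])
E
```

```text
5.4833 [ 656.  -119.9  230. ] [ 0.5  0.9 -0.  -0. ] [-0.2  1.   0.4] 0.0024403976268408127 [-0.2  0.6  1.1 -0.   1.4 -0.8]
(array([614.1, -51. , 384. ]), array([ 0.1, -0.2, -1. ]))
tab_top 0.68 [129.4 315.6] [618.7 -62.3  63. ]
push_face 0.58 [ 94.2 319.2] [604.6 -32.5  76. ]
jar0_mid 0.55 [231.8 277.9] [ 642.2 -188.3   39. ]
jar1_mid 0.85 [264.9 279. ] [ 664.7 -225.6   39. ]
jar2_mid 0.34 [ 93.7 319.8] [603.8 -29.5  39. ]
rail 0.95 [ 91.9 316.3] [598.  -27.5   0. ]
5.8833
```

View pics/w2.png

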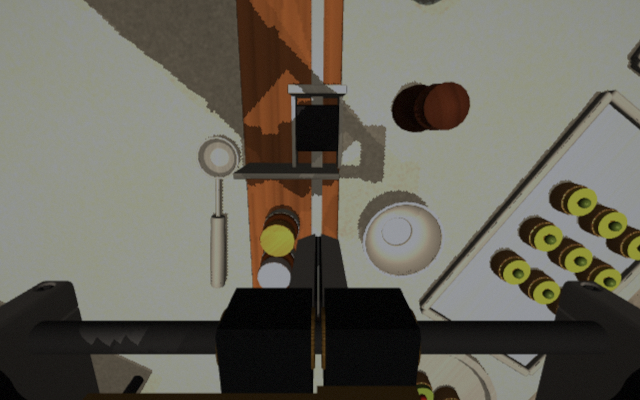

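Run:
```python
from h import *
np.set_printoptions(precision=1,suppress=True)
u=np.array([-.52,.855]);u/=np.linalg.norm(u); tab=np.array([618.9,-61.5])
q=quat([u[1],-u[0]]); p=tab+11*u; P=lambda z:[float(p[0]),float(p[1]),float(z)]
movep(P(200),q); print(get_state()['joint_positions'],get_state()['clock'])
move_l(P(115)); wait(.15)
f0=np.array(get_state()['force']);print('base',f0)
z=115.
while z>55:
    z-=2; move_l(P(z),max_speed=40); s=get_state(); f=np.array(s['force'])-f0
    if abs(f).max()>1: print(z,np.array(s['position']),f,s['clock'])
    if f[2]>8.5 or np.hypot(f[0],f[1])>8: break
wait(.1);s=get_state();print(np.array(s['position']),np.array(s['force'])-f0,s['clock'])
np.save('f0.npy',f0); snap('wrist','w3.png'); snap('side','s3.png')
a=cv2.imread('pics/s3.png')[180:290,270:430]
cv2.imwrite('pics/s3c.png',cv2.resize(a,None,fx=4,fy=4,interpolation=2))
```

```text
[-0.1  0.5  1.4 -0.   1.3  0.9] 7.3583
base [-0.2  0.5 -0.3]
101.0 [613.1 -52.1 100.9] [-0.2 -1.4  1.3] 9.975
95.0 [613.1 -52.1  94.8] [ 0.2 -1.   0.4] 10.725
87.0 [613.3 -52.1  87.2] [0.  0.2 3.2] 11.725
85.0 [613.3 -52.1  85.1] [ 0.3 -0.9  4.4] 11.975
83.0 [613.3 -52.1  83. ] [1.3 0.4 3.7] 12.225
81.0 [613.3 -52.1  81.3] [ 0.2 -0.8  7. ] 12.475
79.0 [613.9 -52.6  81. ] [-4.  -2.7 19.8] 12.725
[613.9 -52.6  81. ] [-3.6 -2.7 20.6] 12.825
```

View pics/s3c.png

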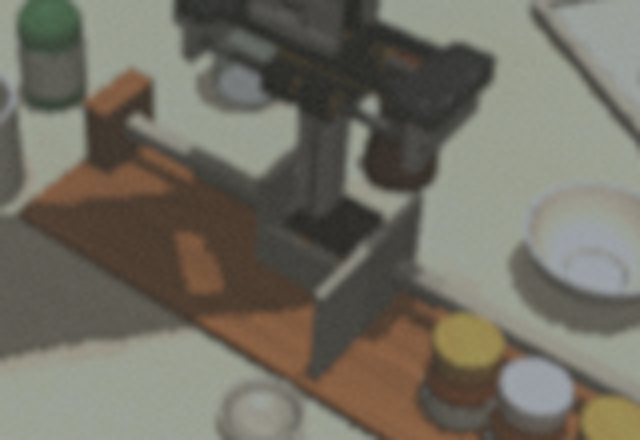

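Run:
```python
from h import *
np.set_printoptions(precision=1,suppress=True)
u=np.array([-.518,.855]);u/=np.linalg.norm(u); n=np.array([u[1],-u[0]])
f0=np.load('f0.npy'); p=np.array([618.9,-61.5])+11*np.array([-.5196,.8544])
def go(d,z,v=60):
    move_l([*map(float,p+d*u),float(z)],max_speed=v)
    s=get_state(); f=np.array(s['force'])-f0; x=np.array(s['position'])
    print(d,'along',(x[:2]-p)@u,'z',x[2],'F along %.1f lat %.1f z %.1f'%(f[:2]@u,f[:2]@n,f[2]),round(s['clock'],2)); return f
go(0,81.5); wait(.1)
d=0
while d<150:
    d+=10 if d<120 else 2
    f=go(d,81.5)
    if -(f[:2]@u)>14 or abs(f[:2]@n)>15 or f[2]<1.5 or f[2]>25: break
snap('side','s4.png');snap('top','t4.png')
a=cv2.imread('pics/s4.png')[180:290,270:430]
cv2.imwrite('pics/s4c.png',cv2.resize(a,None,fx=4,fy=4,interpolation=2))
```

```text
0 along -0.2561412463469204 z 81.90672042523191 F along -2.6 lat 0.6 z 5.4 13.18
10 along 10.83282147801383 z 81.43348817096742 F along 0.9 lat 2.5 z 5.3 13.59
20 along 20.810697322579184 z 81.49079204534952 F along 0.5 lat 1.7 z 4.9 13.91
30 along 30.790562194114433 z 81.51328984188333 F along 0.8 lat 2.1 z 5.4 14.22
40 along 40.729740276022035 z 81.56374452640377 F along 0.8 lat 3.2 z 4.9 14.54
50 along 50.64624572291192 z 81.57247792269462 F along 1.0 lat 4.0 z 5.1 14.86
60 along 60.59544748889887 z 81.55886952513602 F along 0.6 lat 3.4 z 4.8 15.18
70 along 70.52251483463073 z 81.55296168349358 F along -0.6 lat 3.9 z 5.5 15.49
80 along 80.4909046155943 z 81.54542146951911 F along 1.3 lat 3.8 z 5.7 15.81
90 along 90.5278646562423 z 81.53580930602679 F along 0.8 lat 3.4 z 5.3 16.12
100 along 100.53990934906633 z 81.52881330040579 F along 0.4 lat 3.9 z 5.8 16.44
110 along 110.51621002322219 z 81.55192511101916 F along 0.3 lat 3.1 z 5.5 16.76
120 along 120.58678045442058 z 81.5262493382979 F along 0.3 lat 2.7 z 5.7 17.07
122 along 122.22692422194925 z 81.50223631928039 F along -1.1 lat 3.0 z 4.8 17.32
124 along 124.02294268497552 z 81.46124115080897 F along -2.5 lat 1.8 z 5.2 17.57
126 along 126.03540068197047 z 81.36440854227116 F along -2.1 lat 0.8 z 5.0 17.82
128 along 128.02209669899696 z 81.36585775099478 F along -3.0 lat -0.2 z 4.5 18.07
130 along 129.5130860176489 z 81.42445628306885 F along -7.3 lat 0.2 z 3.9 18.32
132 along 129.68259360420308 z 81.49271836671296 F along -21.2 lat -0.3 z -0.8 18.57
```

View pics/s4c.png

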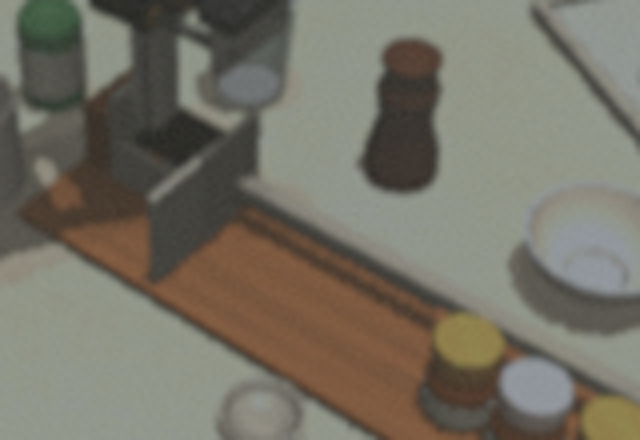

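Stop is against the end block (push force jumped to 21 N). Ease off, lift straight up, check.

Run:
```python
from h import *
np.set_printoptions(precision=1,suppress=True)
u=np.array([-.518,.855]);u/=np.linalg.norm(u)
p=np.array([618.9,-61.5])+11*np.array([-.5196,.8544])
x=[*map(float,p+129.3*u)]
move_l(x+[81.5],max_speed=30)
print(np.array(get_state()['force'])-np.load('f0.npy'))
move_l(x+[120.],max_speed=80); move_l(x+[230.])
v=[*map(float,p+60*u)]
movep(v+[260.],get_state()['ee_rot']); wait(.3)
ims=[snap(c,c+'5.png') for c in('side','top')]
for c in('top','side'):
    for n,z in dict(tab_top=66,push_face=76,jar0_mid=39,jar1_mid=39,jar2_mid=39,mill=0,tumbler=0,jug=0,sauce=0).items():
        for q in tip_of(c,n)[:1]: print(c,n,q['confidence'],np.array(q['pixel']),atz(c,q['pixel'],z))
print(get_state()['clock'],get_state()['force'])
a=cv2.resize(cv2.imread('pics/side5.png')[170:310,230:430],None,fx=4,fy=4,interpolation=2)
cv2.imwrite('pics/c5.png',a)
```

```text
[ 2.4 -2.6  5.8]
top tab_top 0.58 [203.6 318.9] [561.6  37.2  66. ]
top push_face 0.59 [190.9 342.2] [593.  -23.7  76. ]
top jar0_mid 0.67 [155.9 433.3] [ 687.7 -272.    39. ]
top jar1_mid 0.55 [163.6 417.5] [ 667.4 -228.8   39. ]
top jar2_mid 0.54 [155.1 430.4] [ 690.  -264.2   39. ]
top mill 0.73 [157.1 327.1] [695.3  12.6   0. ]
top tumbler 0.78 [179.3 281.2] [635.4 139.8   0. ]
top jug 0.61 [254.  293.1] [430.9 109.1   0. ]
top sauce 0.55 [226.8 266.8] [505.6 180.    0. ]
side tab_top 0.51 [211.5 314.4] [554.6  40.2  66. ]
side push_face 0.94 [204.  305.2] [538.2  66.   76. ]
side jar0_mid 0.62 [269.5 385.6] [ 650.3 -177.7   39. ]
side jar1_mid 0.62 [286.6 404.4] [ 666.1 -234.7   39. ]
side jar2_mid 0.92 [296.2 420. ] [ 684.4 -268.1   39. ]
side mill 0.65 [222.  371.1] [712.1  15.7   0. ]
side tumbler 0.95 [202.7 334.4] [647.6 129.7   0. ]
side jug 0.77 [223.7 263.8] [429.8 112.4   0. ]
side sauce 0.92 [203.6 285.1] [509.2 176.4   0. ]
22.1417 [-0.1 -0.4 -0. ]
```

View pics/c5.png

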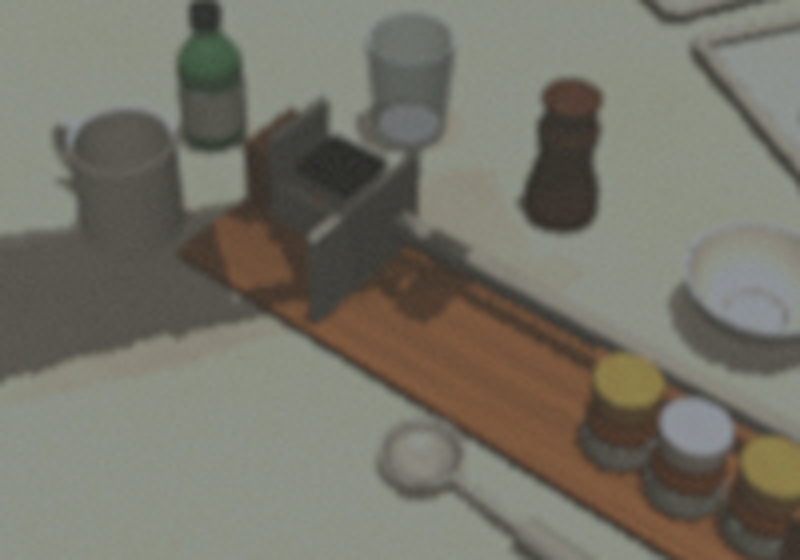

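The picture shows the stop home against the block and everything standing, but it can't rule out the tab sitting a few mm down on a tooth. I'll check the tab height with a light touch.

Run:
```python
from h import *
np.set_printoptions(precision=1,suppress=True)
u=np.array([-.518,.855]);u/=np.linalg.norm(u)
p=np.array([618.9,-61.5])+11*np.array([-.5196,.8544])
x=[*map(float,p+121*u)]
move_l(x+[230.]);move_l(x+[98.]); wait(.1)
F=lambda:np.mean([get_state()['force'] if not wait(.02) else 0 for _ in range(4)],axis=0)
f0=F(); z=94.
while z>86:
    move_l(x+[z],max_speed=40); f=F()-f0; print(z,get_state()['position'][2],f)
    if f[2]>2: break
    z-=1
move_l(x+[98.]);move_l(x+[220.]);wait(.2)
snap('wrist','w6.png'); snap('side','s6.png'); print(get_state()['clock'])
for n,z in dict(tab_top=66,push_face=76,end_face=56).items():
    for c in('wrist','side'):
        for q in tip_of(c,n)[:1]: print(c,n,q['confidence'],atz(c,q['pixel'],z))
```

```text
94.0 93.96549582619714 [0.6 0.  0.3]
93.0 93.00690430412288 [0.1 0.9 0.2]
92.0 91.96703454499584 [0.1 0.5 0.5]
91.0 91.16082581248438 [ 0.2 -0.   2.3]
26.725
wrist tab_top 0.7 [556.2  44.5  66. ]
side tab_top 0.56 [551.4  46.   66. ]
wrist push_face 0.89 [541.7  67.1  76. ]
side push_face 0.67 [538.4  64.2  76. ]
side end_face 0.82 [532.5  83.5  56. ]
```

Run:
```python
import cv2,numpy as np
a=cv2.imread('pics/w6.png'); s=cv2.imread('pics/s6.png')[180:260,260:360]
cv2.imwrite('pics/v6.png',np.hstack([cv2.resize(a[:260,220:420],(462,600),interpolation=2),cv2.resize(s,(330,600*330//750),interpolation=2) if 0 else cv2.copyMakeBorder(cv2.resize(s,(330,264),interpolation=2),0,336,0,0,0)]))
```

```text
(no output)
```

View pics/v6.png

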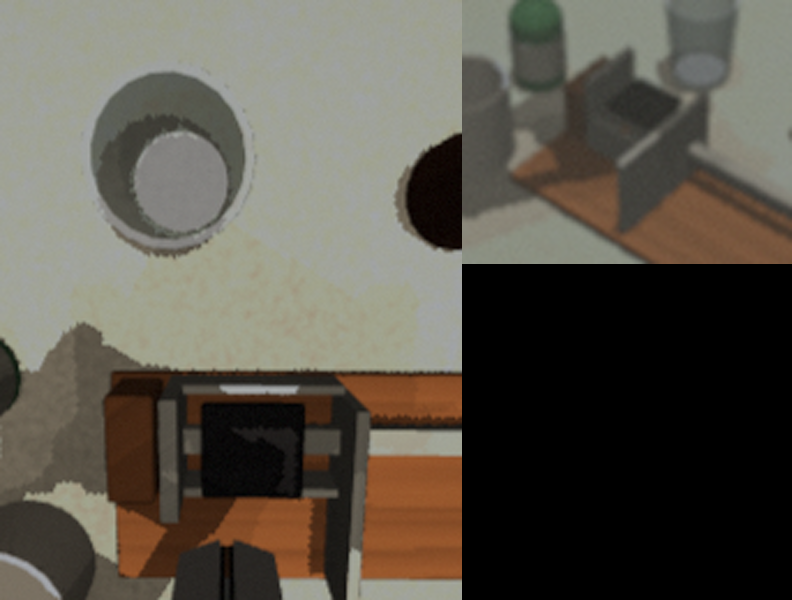

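Run:
```python
from h import *
u=np.array([-.518,.855]);
a=atz('wrist',[190,287.5],65);b=atz('wrist',[190,288.8],85);c=atz('wrist',[190,220+180/2.31],85)
print((a-b)[:2]@u,(b-c)[:2]@u,a,get_state()['clock'])
```

```text
3.3002058859031873 8.781256370371496 [539.3474586   82.87310101  65.        ] 27.025
```

```bash
python3 -c "
from workcell import *
close_job(); print(get_state()['clock'])"
```

```text
the job is handed in; nothing more can be done
the job is handed in; nothing more can be done
```

I pressed the release tab down with the shut fingertips and, keeping it pressed, pushed the stop back until it came up hard against the end. I then lifted straight up and handed the job in at about 27 s. I got no verdict back.

**Stop position:** the push force jumped to about 21 N at the end of travel, 129.6 mm from where I pressed. A measurement from the last wrist picture puts a gap of about 3 mm, give or take 1–2 mm, between the push plate and the end block. The trained networks' positions from the last pictures suggested a bit more, 6–10 mm, and the limit is 8 mm. I trusted the hard contact and my own measurement, and did not push again.

**Tab pressed:** the tool stayed at the pressed height (about 9.5 mm down) for the whole push, so the tab should have stayed released. At the final contact the downward force briefly read about -1 N.

**Tab up:** a light touch after lifting met it at about 66 mm, which is fully up.

**Other things:** in the last side picture the jars in view, mill, tumbler, jug, bowl, spoon and sauce bottle stood as before. The networks put the loose things they measured within their own scatter of where they began. The one exception was jar 0 in the top view, which they placed on jar 2. The side view shows it unmoved. The robot was clear of everything at hand-in.

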